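# One more turn on the cheese press

### The arm

A 7-joint arm with a two-finger parallel gripper is mounted at the origin on the work surface. World frame = base frame: x ahead of the robot, y to its left, z up, the work surface at z = 0. Lengths are in m, angles in degrees, forces in N, time in s.
With the tool pointing down it reaches from about 0.4 to 0.875 m from the base axis. Payload 6.5 kg.
Tool frame: the origin (TCP) lies midway between the tips of the shut fingers; the grasp point (between the pads) lies 19 mm behind it (manip.hold_point_z is the z of the grasp point in the tool frame, in m); z points along the fingers, y is the line along which they close (so a half turn about z gives the same grasp; the last joint's range is limited). The gripper opens to 88 mm and grips with 3 to 60 N. Pads are 18 mm wide; open, the fingers measure 123 mm over their backs; the gripper's body (75 mm by 187 mm) begins 45 mm behind the grasp point.
Start: joints at [-78.163, 30.733, -0.252, 88.115, 0.149, 61.152, -4.079], TCP at [0.175, 0.626, 0.239] pointing down, gripper open.
Joint ranges: [-154.64, 154.64], [-21.42, 123.67], [-72.66, 72.17], [13.99, 137.28], [-74.86, 254.86], [10.95, 109.41], [-158.01, 158.01]. Speed limits (degrees/s): [136.94, 136.94, 180, 180, 180, 180, 180].

### API

Orientations are given as [roll, pitch, yaw] about the fixed x, y, z axes, in that order (R = Rz(yaw) Ry(pitch) Rx(roll)).
In Python, from bench import manip gives the robot as it stands. The module is installed in compiled form; this text tells all that it offers.
- The arm moves only by the tool apply_moves, never from a script. Its argument "motion" is a list of rows, each a list of 7 numbers: the turn, a rotation vector about the tool's x, y, z in rad, then the shift along the tool's x, y, z in mm, then the closure in counts, from 0 (fully open) to 255 (shut). In form: [[rx, ry, rz, x, y, z, claw], ...]. A call has 1 to 20 rows; each row shifts and turns the commanded pose from where the row before left it, along the tool's axes as they then stand; what a row does not reach is not made up. A row lasts 1/10 s, in which the tool goes at most 50 mm and 8.59 degrees, less where a joint would pass 70% of its speed; a pose out of reach is approached as far as the arm can. A call with a gripper value outside its range is refused whole. The fingers move at their own pace and stop on an object; "newtons" is the grip in N (left out, the last holds). Time passes only in rows, so rows that do not move let the fingers close. It gives the time, the measured TCP pose, the force, the opening and the grip force at its end, in the units of the state.
- manip.get_obs(): the state, without advancing time (a new reading comes with each control period).
- manip.grab_frame(name): name is "scene" or "top"; returns (picture, depth): 400x640x3 uint8, red, green, blue; 400x640 float32, m along the optical axis (not along the pixel's ray), 0 where there is no reading.
- manip.camera_params(name): a dict with "camera_matrix" (3x3 intrinsics, pixels), "R" (3x3) and "t" (3): a world point X has camera coordinates R X + t. Camera axes: x right, y down, z forward; pixel columns grow to the right and rows downward; lengths in m; the calibration is good to about 2 mm. A picture is of the moment at which its call begins. camera_params takes no time and is no camera call.
- manip.hand_in(): hands the job in; it is judged then, once.
The state is a dict: "clock": time; "qpos": joint angles; "dq": joint speeds; "tau": joint torques, N m; "ee_pos": TCP position; "tcp_rot": TCP orientation; "force": force on the tool from outside, world axes, zero at the start; "moment": the same for the moment, N m; "grip_width": opening from 0.0 (shut) to 1.0 (fully open); "grasp_force": force on a finger pad.
Only numpy, scipy, OpenCV 4.12 (cv2) and the standard library are available. Lean on these libraries where they do the work, as an engineer would, in place of code of your own. Each camera call takes 0.05 s, during which the arm holds its last target. There are 200 camera calls.

### The job

The cheese in the press is due its next turn. First push the shallow steel whey pan along the counter with the fingertips until its open top is under the press's spout, then push the hand wheel round clockwise (seen from above) by its upright handle through exactly one full turn, so that the handle stops where it began. Only push, gently and without gripping anything: keep the pan flat on the counter, do not wind the wheel back or past the turn, and leave the other things where they stand.

Things in the scene. Friction and masses are not known exactly. Their poses are not given: they have to be found in the camera images.
- press: Steel screw press for cheese, fixed. Origin on the counter under the screw; z up. Drip tray (214 mm along x, 196 mm along y, 52 to 72 mm up) on four legs (26 mm across, at x +-92, y +-70 mm). Two 18 mm pillars at x +-88 mm carry a crossbeam along x (216 x 46 mm, top 194 mm up, cap nuts to 208 mm). A white mould 118 mm across stands in the middle. The spout points along the press's -y.
- spout_tip (a point): Underside of the outer end of the spout, a 36 mm wide channel that sticks out of the drip tray: 158 mm from the screw's axis along the press's -y, 53 mm above the counter, so it passes over the pan's rim.
- wheel_hub (a point): Top centre of the hand wheel, on the vertical axis of the screw. Dark steel wheel, 151 mm across, three spokes; rim top 232 mm above the counter at the start. The whole wheel sinks 5 mm in one clockwise turn. Nothing of the wheel but the handle stands more than 3 mm above its rim.
- screw_nut: Brass nut, 48 mm across, fixed on top of the crossbeam; it carries the screw, the wooden follower and the hand wheel. Origin on the screw's axis, 194 mm above the counter; its x axis points to where the handle stands at the start.
- handle (a point): Middle of the wheel's only handle: an upright dark wooden grip, 24 mm across, fixed over the rim at the end of one spoke, 68 mm from the wheel's axis. The grip runs from 25 mm below this point to 26 mm above it; the rim's top lies 30 mm below this point. At the start it may stand at any side of the wheel.
- wheel (a joint): Turn of the hand wheel in rad, 0 at the start, growing clockwise seen from above; one turn is 6.283. The screw is stiff (about 6 N at the handle keeps it moving), and it stays where it is left.
- pan: Shallow open stainless pan, 110 mm along its x, 150 mm along its y, 38 mm high, walls 3 mm, 0.25 to 0.5 kg, loose on the counter. Origin in the middle of its underside, z up. It starts on the spout side of the press (press's -y), its y axis pointing roughly to the press and the near wall still short of the spout.
- mug: White coffee mug, 82 mm across, 92 mm high; not to be moved. Origin at the middle of its underside.
- wine_bottle: Green wine bottle, 75 mm across, 290 mm high; not to be moved. Origin at the middle of its underside.
- salt_pot: White lidded salt pot with a small knob, 72 mm across, 68 mm high; not to be moved. Origin at the middle of its underside.
- spare_mould: Empty white perforated cheese mould, 96 mm across, 75 mm high; not to be moved. Origin at the middle of its underside.
- corkscrew: T-shaped corkscrew lying down: wooden bar 112 mm long and 22 mm thick along its y, steel worm 100 mm along its x; not to be moved. Origin under the bar's middle.
- skimmer: Flat steel skimming ladle lying down, 10 mm high: disc 76 mm across centred on its origin, handle reaching 214 mm along its -x; not to be moved.
Things that resemble listed ones, but are neither listed nor needed, are in the scene too. Leave any blue or yellow look-alike of the pan alone.

How it is judged (in metres and radians):
On the way, in this order (a step that is already met when the one before it is completed fails the run):
1. the pan is under the spout, the wheel still unturned (x of spout_tip in the frame of pan between -0.042 and 0.042 m and y of spout_tip in the frame of pan between -0.062 and 0.062 m and value of joint wheel between -0.2 and 0.2 rad), for 0.2 s.
2. the wheel has gone half way round with the pan under the spout (x of spout_tip in the frame of pan between -0.042 and 0.042 m and y of spout_tip in the frame of pan between -0.062 and 0.062 m and value of joint wheel above 2.6 rad), for 0.05 s.
3. the wheel has made one full turn with the pan under the spout (x of spout_tip in the frame of pan between -0.042 and 0.042 m and y of spout_tip in the frame of pan between -0.062 and 0.062 m and value of joint wheel between 6.0832 and 6.4832 rad), for 0.2 s.
At the end, for the whole second after the job is handed in: The wheel stands still one turn clockwise from its start (6.283 +-0.2 rad, about 11 degrees); the pan rests flat on the counter with the spout tip over its opening (within 42 mm of its middle along its x and 62 mm along its y) (all of step 3 and velocity of joint wheel between -0.05 and 0.05 rad/s and height (world z) of pan below 0.006 m and angle between pan's own z axis and vertical below 0.05 rad and linear speed of pan below 0.02 m/s); the robot touches nothing.
It fails at once if the pan is lifted or tipped (height (world z) of pan above 0.012 m or angle between pan's own z axis and vertical above 0.15 rad).
It fails at once if the pan or the wheel's handle is gripped or forced instead of pushed (over 25 N between the fingers and the pan, or 40 N between the fingers and the wheel) (contact force between the fingers and pan above 25 N or contact force between the fingers and screw_nut above 40 N).
It fails at once if the wheel is wound backwards, or well past one turn (value of joint wheel below -0.25 rad or value of joint wheel above 6.6332 rad).
It fails at once if the other things on the counter are disturbed (moved more than 20 mm) (distance of any of mug, wine_bottle, salt_pot, spare_mould, corkscrew, skimmer from where it was at the start of the episode above 0.02 m).
It also fails if it takes over 72 s, if anything falls off the work surface, if the arm or the gripper's body presses on something with over 40 N, if the wrist force passes 120 N, or if a joint passes its speed limit or range.

## Working session

There is one attempt and no reset: what is moved stays moved. The work goes in short steps, Python scripts to look and compute and a tool call to move; the robot and the scene stay as the last step left them, time stands still between calls to the robot, and variables do not carry over. Pictures are saved under pics/ and viewed, at most 10 in all, crops included, and the job is handed in when it is done.

Besides the shell and the picture viewer there is one more tool, called after "Call:" as name(argument=value, ...) on one line, values as JSON. apply_moves: Moves the arm, as the interface text tells. Its arguments: {"type":"object","properties":{"motion":{"type":"array","items":{"type":"array","items":{"type":"number"}}},"newtons":{"type":"number"}},"required":["motion"]}

```bash
mkdir -p pics
cat > h.py <<'E'
import numpy as np, cv2
from bench import manip
def grab(n):
    im,d=manip.grab_frame(n); p=manip.camera_params(n)
    K,R,t=[np.array(p[k],float) for k in("camera_matrix","R","t")]
    v,u=np.mgrid[:400,:640]
    c=np.stack([(u-K[0,2])/K[0,0]*d,(v-K[1,2])/K[1,1]*d,d],-1)
    X=(c-t.ravel())@R; X[d==0]=np.nan
    return im,X
def save(f,im): cv2.imwrite('pics/'+f,cv2.cvtColor(im,cv2.COLOR_RGB2BGR))
E
python3 - <<'E'
from h import *
for n in("scene","top"):
    im,X=grab(n); save(n+'.png',im); np.savez(n+'.npz',im=im,X=X)
print(manip.get_obs())
E
```

```text
{'clock': 0.1, 'qpos': array([-78.162402  ,  30.77365249,  -0.25352057,  88.16187131,
         0.14803536,  61.15214455,  -4.07779106]), 'dq': array([-0.05100965, -0.06911159,  0.0257469 , -0.08335904, -0.05343304,
        0.03761505,  0.00074082]), 'tau': array([ 2.36648673e-03, -5.72085178e+01,  9.93640870e-01, -2.52229643e+01,
       -5.61901170e-02,  1.34786102e-02,  4.95772179e-05]), 'ee_pos': array([0.17500393, 0.62544812, 0.23794275]), 'tcp_rot': array([-1.79912869e+02,  6.05402449e-03,  1.64374062e+02]), 'force': array([-0.15756657,  0.71482278, -0.61074572]), 'moment': array([-0.00427027,  0.07277741, -0.02473292]), 'grasp_force': 0.0, 'grip_width': 0.9970553182213207}
```

View pics/scene.png

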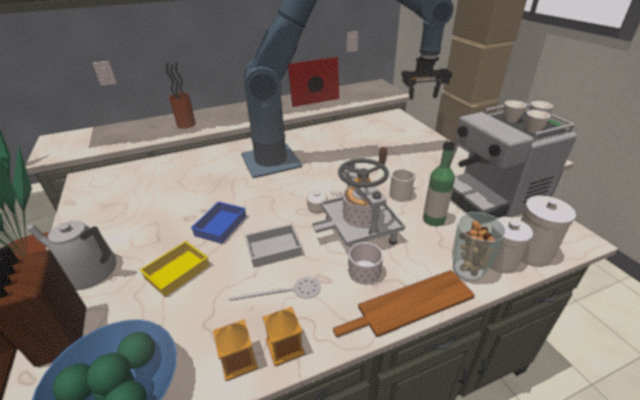

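View pics/top.png

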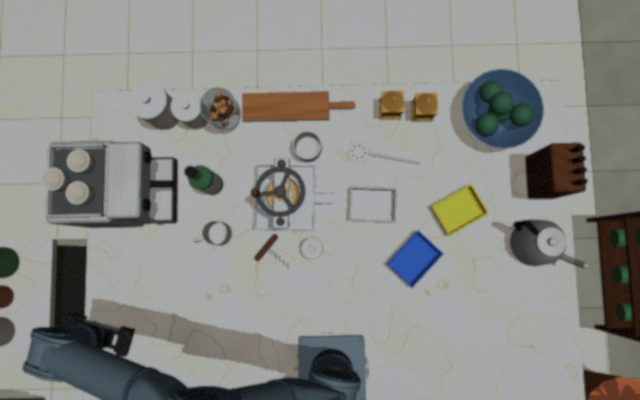

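The top view shows the grey pan at (372,204). Its look-alikes are the blue one at (414,259) and the yellow one at (459,210). The spout is at (325,198), the hub at (279,193) and the dark wooden grip at about (256,193). The corkscrew bar at (266,246) could be taken for the grip, but it lies on the counter. I choose the grey pan and will check it in a crop.

Run:
```python
from h import *
D=np.load('top.npz'); im,X=D['im'],D['X']
for n,(u,v) in dict(pan=(372,204),hub=(279,193),h=(256,193),h2=(254,193),spout=(325,198),mould=(307,147),mug=(217,233),bottle=(200,178),salt=(311,248),ck=(266,246),skim=(358,152),skimh=(418,163)).items(): print(n,(u,v),X[v,u].round(3))
def pts(u0,u1,v0,v1,z0,z1,X=X):
    x=X[v0:v1,u0:u1].reshape(-1,3); return x[(x[:,2]>z0)&(x[:,2]<z1)]
p=pts(338,405,176,232,.02,.05); print('pan',cv2.minAreaRect((p[:,:2]*1000).astype(np.float32)),len(p))
p=pts(240,318,150,240,.222,.245); print('rim',cv2.minEnclosingCircle((p[:,:2]*1000).astype(np.float32)),len(p))
p=pts(240,318,150,240,.25,.34); print('handle',p.mean(0),p.max(0),p.min(0),len(p))
p=pts(240,318,160,240,.062,.08); print('tray',cv2.minAreaRect((p[:,:2]*1000).astype(np.float32)),len(p))
p=pts(318,345,180,215,.04,.09); print('spout',p.mean(0),p.max(0),p.min(0),len(p))
S=np.load('scene.npz');p=S['X'][140:170,370:400].reshape(-1,3);p=p[(p[:,2]>.24)&(p[:,2]<.3)];print('scene h',np.median(p,0),p.max(0),p.min(0),len(p))
a=cv2.resize(im[130:270,180:420],None,fx=3.3,fy=3.3,interpolation=cv2.INTER_CUBIC); save('crop.png',a)
```

```text
pan (372, 204) [nan nan nan]
hub (279, 193) [0.558 0.141 0.231]
h (256, 193) [0.554 0.201 0.286]
h2 (254, 193) [0.554 0.207 0.286]
spout (325, 198) [0.559 0.007 0.06 ]
mould (307, 147) [0.742 0.066 0.001]
mug (217, 233) [0.454 0.372 0.013]
bottle (200, 178) [0.61  0.378 0.22 ]
salt (311, 248) [0.396 0.056 0.073]
ck (266, 246) [0.407 0.207 0.024]
skim (358, 152) [ 0.721 -0.108  0.002]
skimh (418, 163) [ 0.677 -0.311  0.007]
pan ((536.9058837890625, -149.12661743164062), (155.21490478515625, 114.93855285644531), 86.17315673828125) 307
rim ((564.3949584960938, 140.11172485351562), 75.14640045166016) 934
handle [0.55504309 0.20513927 0.2794799 ] [0.56713383 0.21800019 0.29197528] [0.54498425 0.19507226 0.25302562] 67
tray ((549.4120483398438, 136.1850128173828), (205.54251098632812, 242.71389770507812), 88.26541137695312) 494
spout [0.56060831 0.00538887 0.05810277] [0.57857137 0.03052259 0.07716038] [ 0.5414552  -0.01935594  0.04017632] 190
scene h [0.56486577 0.20417238 0.26790691] [0.5709676  0.22027342 0.28990679] [0.54978282 0.19470703 0.24096642] 133
```

View pics/crop.png

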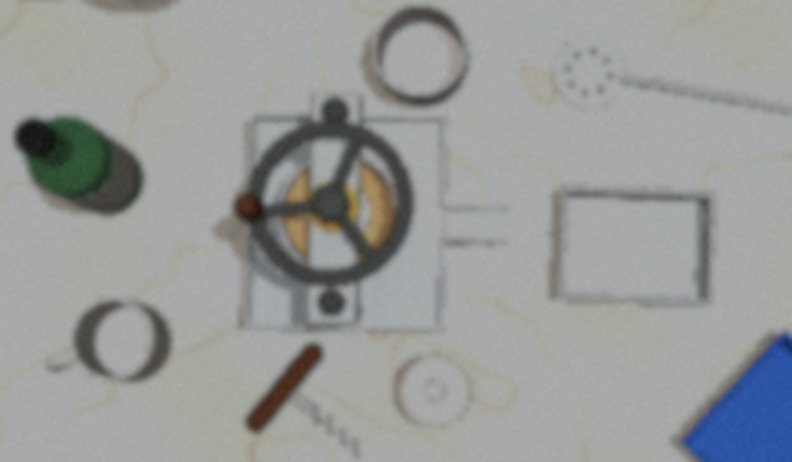

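The crop confirms it: the pan is grey, open and beside the spout, with the wooden grip at the left end of a spoke. I'll raise and turn the tool, then go round to the pan's far side.

Call:
apply_moves(motion=[[0, 0, 0.136, 0, 0, -12, 100], [0, 0, 0.136, 0, 0, -12, 100], [0, 0, 0.136, 0, 0, -12, 100], [0, 0, 0.136, 0, 0, -12, 100], [0, 0, 0.136, 0, 0, -12, 100], [0, 0, 0.136, 0, 0, -12, 100], [0, 0, 0.136, 0, 0, -12, 100], [0, 0, 0.136, 0, 0, -12, 100], [0, 0, 0.136, 0, 0, -12, 100], [0, 0, 0.136, 0, 0, -12, 100], [0, 0, 0, -28, 32, 0, 100], [0, 0, 0, -28, 32, 0, 100], [0, 0, 0, -28, 32, 0, 100], [0, 0, 0, -28, 32, 0, 100], [0, 0, 0, -28, 32, 0, 100], [0, 0, 0, -28, 32, 0, 100], [0, 0, 0, -28, 32, 0, 100], [0, 0, 0, -28, 32, 0, 100], [0, 0, 0, -28, 32, 0, 100], [0, 0, 0, -28, 32, 0, 100]])

```text
clock: 2.1
ee_pos: [0.4779, 0.3252, 0.3585]
tcp_rot: [-180.0, 0.0, 86.5]
force: [0.2, 0.7, 0.4]
grip_width: 0.607
grasp_force: 0.0
```

Call:
apply_moves(motion=[[0, 0, 0, -42, 6, 0, 100], [0, 0, 0, -42, 6, 0, 100], [0, 0, 0, -42, 6, 0, 100], [0, 0, 0, -42, 6, 0, 100], [0, 0, 0, -42, 6, 0, 100], [0, 0, 0, -42, 6, 0, 100], [0, 0, 0, -42, 6, 0, 100], [0, 0, 0, -42, 6, 0, 100], [0, 0, 0, -42, 6, 0, 100], [0, 0, 0, -42, 6, 0, 100], [0, 0, 0, -42, 6, 0, 100], [0, 0, 0, -42, 6, 0, 100], [0, 0, 0, -42, 6, 0, 100], [0, 0, 0, -42, 6, 0, 100], [0, 0, 0, 0, 0, 35, 100], [0, 0, 0, 0, 0, 35, 100], [0, 0, 0, 0, 0, 35, 100], [0, 0, 0, 0, 0, 35, 100], [0, 0, 0, 0, 0, 35, 100], [0, 0, 0, 0, 0, 35, 100]])

```text
clock: 4.1
ee_pos: [0.5243, -0.2651, 0.1471]
tcp_rot: [-180.0, -0.0, 86.5]
force: [-0.0, 0.1, 0.5]
grip_width: 0.61
grasp_force: 0.0
```

Call:
apply_moves(motion=[[0, 0, 0, 0, 6, 30, 100], [0, 0, 0, 0, 0, 30, 100], [0, 0, 0, 0, 0, 25, 100], [0, 0, 0, 0, 0, 20, 100], [0, 0, 0, 0, 0, 15, 100], [0, 0, 0, 0, 0, 10, 100], [0, 0, 0, 0, 0, 0, 100]])

```text
clock: 4.8
ee_pos: [0.53, -0.2654, 0.0177]
tcp_rot: [-179.9, -0.0, 86.5]
force: [-0.0, -0.0, -0.0]
grip_width: 0.605
grasp_force: 0.0
```

Run:
```python
from h import *
im,X=grab('scene'); save('s2.png',cv2.resize(im[170:310,180:420],None,fx=3.3,fy=3.3))
np.savez('scene2.npz',im=im,X=X)
```

```text
(no output)
```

View pics/s2.png

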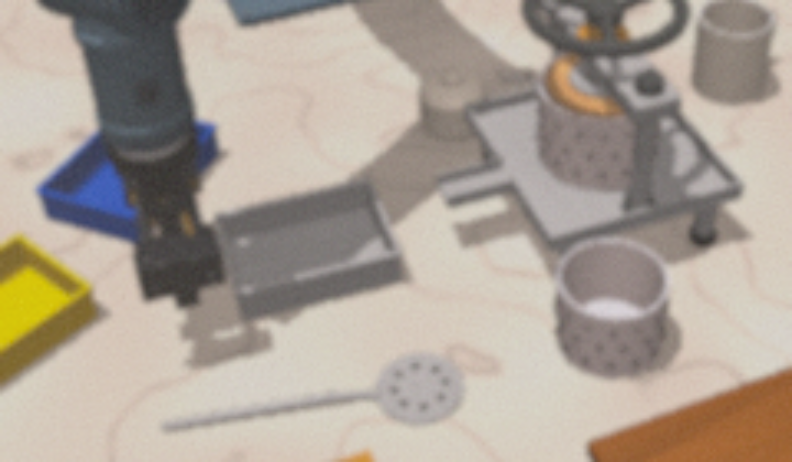

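The fingers at crop (190,270) stand clear behind the grey pan's far wall (crop 235,260), with a free way to the spout at (470,185). I push now.

Call:
apply_moves(motion=[[0, 0, 0, 10, 0, 0, 100], [0, 0, 0, 7, 0, 0, 100], [0, 0, 0, 4, 0, 0, 100], [0, 0, 0, 4, 0, 0, 100], [0, 0, 0, 4, 0, 0, 100], [0, 0, 0, 4, 0, 0, 100], [0, 0, 0, 4, 0, 0, 100], [0, 0, 0, 4, 0, 0, 100], [0, 0, 0, 4, 0, 0, 100], [0, 0, 0, 5, 0, 0, 100], [0, 0, 0, 5, 0.5, 0, 100], [0, 0, 0, 5, 0.5, 0, 100], [0, 0, 0, 5, 0.5, 0, 100], [0, 0, 0, 5, 0.5, 0, 100], [0, 0, 0, 5, 0.5, 0, 100], [0, 0, 0, 5, 0.5, 0, 100], [0, 0, 0, 5, 0.5, 0, 100], [0, 0, 0, 5, 0.5, 0, 100], [0, 0, 0, 5, 0.5, 0, 100], [0, 0, 0, 5, 0.5, 0, 100]])

```text
clock: 6.85
ee_pos: [0.5418, -0.1659, 0.0187]
tcp_rot: [-180.0, -0.0, 86.4]
force: [0.3, -3.8, 2.7]
grip_width: 0.606
grasp_force: 1.8
```

```bash
cat > pan.py <<'E'
from h import *
im,X=grab('top'); p=X[170:240,300:405].reshape(-1,3); p=p[(p[:,2]>.02)&(p[:,2]<.046)&(p[:,1]<0.05)]
print(cv2.minAreaRect((p[:,:2]*1000).astype(np.float32)),len(p),p.max(0),p.min(0))
E
python3 pan.py
```

```text
((548.0498046875, -68.6367416381836), (130.79998779296875, 114.54067993164062), 87.10222625732422) 138 [ 0.60818682 -0.00107822  0.04595558] [ 0.49331786 -0.13648845  0.02145613]
```

Call:
apply_moves(motion=[[0, 0, 0, 5, 0.5, 0, 100], [0, 0, 0, 5, 0.5, 0, 100], [0, 0, 0, 5, 0.5, 0, 100], [0, 0, 0, 5, 0.5, 0, 100], [0, 0, 0, 5, 0.5, 0, 100], [0, 0, 0, 5, 0.5, 0, 100], [0, 0, 0, 5, 0.5, 0, 100], [0, 0, 0, 5, 0.5, 0, 100], [0, 0, 0, 4, 0, 0, 100], [0, 0, 0, 3, 0, 0, 100], [0, 0, 0, 2, 0, 0, 100], [0, 0, 0, 0, 0, 0, 100], [0, 0, 0, -6, 0, 0, 100], [0, 0, 0, -15, 0, 0, 100], [0, 0, 0, -30, 0, 0, 100], [0, 0, 0, -40, 0, 0, 100], [0, 0, 0, 0, 0, -40, 100], [0, 0, 0, 0, 0, -45, 255], [0, 0, 0, 0, 0, -45, 255], [0, 0, 0, 0, 0, -45, 255]])

```text
clock: 8.9
ee_pos: [0.5423, -0.2102, 0.1956]
tcp_rot: [-180.0, 0.0, 86.3]
force: [0.4, 0.9, 0.3]
grip_width: 0.361
grasp_force: 0.0
```

```bash
python3 pan.py
python3 - <<'E'
from h import *
im,X=grab('top'); save('t3.png',cv2.resize(im[130:270,180:420],None,fx=3.3,fy=3.3))
E
```

```text
((553.3820190429688, -33.219764709472656), (152.9012451171875, 116.33244323730469), 86.54381561279297) 253 [0.61263999 0.04209286 0.04577233] [ 0.49176845 -0.11055493  0.0204569 ]
```

View pics/t3.png

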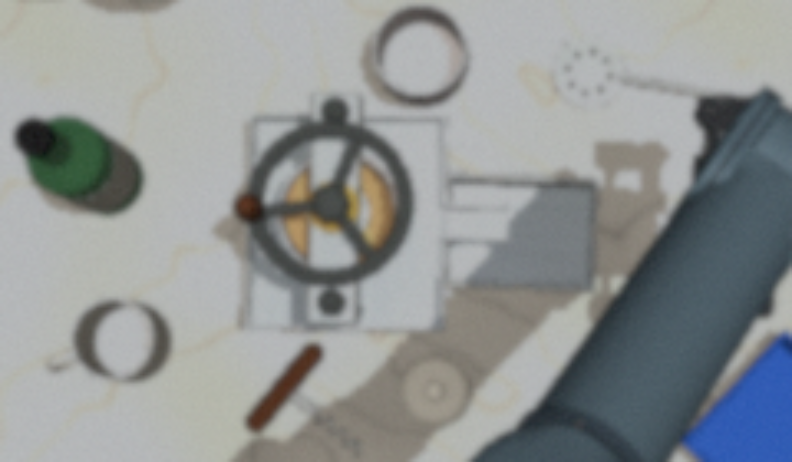

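The pan is at crop (522,235) with the spout end (508,225) inside it, about 8 mm off in x and 16 mm in y. Nothing else has moved. Next I plan the arc for the wheel with the shut fingers at a fixed yaw.

```bash
cat > plan.py <<'E'
import numpy as np, sys, json
from bench import manip
C=np.array([.5632,.140]);R=.068;A0=np.radians(95);a,b,r=17.5,9,12   # a along tool y, b along tool x
o=manip.get_obs();psi=np.radians(o['tcp_rot'][2]);ex=np.array([np.cos(psi),np.sin(psi)]);ey=np.array([np.sin(psi),-np.cos(psi)])
def tool(w): w=np.atleast_2d(w);return np.c_[w@ex,w@ey]*1000
def hand(th): g=A0-th;return C+R*np.array([np.cos(g),np.sin(g)]),np.array([np.sin(g),-np.cos(g)])
def p(th,back=0):
    h,t=hand(th);n=np.array([t@ex,t@ey]);q=4/3.
    S=(abs(b*n[0])**q+abs(a*n[1])**q)**(1/q)      # support of a superellipse (exponent 4)
    s=np.sign(n)*np.array([b**q*abs(n[0])**(q-1),a**q*abs(n[1])**(q-1)])*S**(1-q)
    w=(s+(r+back)*n)/1000;return h-w[0]*ex-w[1]*ey
def actual(P,th0):
    for th in np.arange(th0-.3,th0+.6,.004):
        h,t=hand(th);l=tool(h-P)[0];c=np.clip(l,[-b,-a],[b,a]);d=np.linalg.norm(l-c)
        if d>=r and (l@[t@ex,t@ey])>0:return th,np.degrees(np.arccos((l-c)@[t@ex,t@ey]/d))
    return None
E
python3 - <<'E'
from plan import *
e=p(0,25);print(o['qpos'].round(0),'to entry',tool(e-o['ee_pos'][:2]).round(0),e)
T=np.radians(np.arange(0,361,4));P=np.array([p(t) for t in T])
print([tuple(np.round([np.degrees(x[0]-t),x[1]]).astype(int)) for t,x in ((t,actual(q,t)) for t,q in zip(T[::4],P[::4]))])
c=np.round(2*tool(P-e))/2;print(np.diff(c,axis=0).tolist(),c[0])
E
```

```text
[-12.  31.  39. 102. -24.  54.  34.] to entry [[410. -69.]] [0.50284883 0.20181585]
[(np.int64(0), np.int64(8)), (np.int64(0), np.int64(8)), (np.int64(1), np.int64(17)), (np.int64(2), np.int64(8)), (np.int64(2), np.int64(1)), (np.int64(2), np.int64(15)), (np.int64(0), np.int64(2)), (np.int64(1), np.int64(14)), (np.int64(2), np.int64(9)), (np.int64(2), np.int64(1)), (np.int64(2), np.int64(11)), (np.int64(0), np.int64(12)), (np.int64(0), np.int64(4)), (np.int64(1), np.int64(19)), (np.int64(2), np.int64(11)), (np.int64(3), np.int64(2)), (np.int64(2), np.int64(11)), (np.int64(0), np.int64(6)), (np.int64(1), np.int64(10)), (np.int64(2), np.int64(12)), (np.int64(3), np.int64(1)), (np.int64(2), np.int64(8)), (np.int64(1), np.int64(16))]
[[2.0, 5.0], [2.5, 4.5], [5.0, 4.5], [1.5, 5.0], [0.5, 5.0], [0.0, 5.0], [0.0, 5.0], [-1.0, 4.5], [-1.0, 5.0], [-1.0, 4.5], [-2.0, 4.5], [-2.0, 4.5], [-2.0, 4.5], [-2.5, 4.0], [-3.0, 4.0], [-3.0, 4.0], [-3.5, 3.5], [-3.5, 3.5], [-3.5, 3.0], [-4.0, 3.0], [-4.0, 3.0], [-4.5, 3.0], [-4.5, 3.0], [-4.0, 4.0], [-5.0, 14.5], [-5.0, 4.0], [-5.0, 2.0], [-5.0, 1.0], [-5.0, 0.5], [-5.0, 0.0], [-5.0, -0.5], [-4.5, -1.0], [-5.0, -1.5], [-4.5, -2.0], [-4.5, -2.0], [-4.0, -2.5], [-4.0, -2.5], [-4.0, -3.0], [-3.5, -3.5], [-3.5, -3.5], [-3.0, -3.5], [-3.0, -4.0], [-3.0, -4.0], [-2.0, -4.5], [-2.5, -4.5], [-2.0, -4.5], [-2.5, -4.5], [-5.0, -5.0], [-1.5, -4.5], [-0.5, -5.0], [0.0, -5.0], [0.0, -5.0], [0.5, -5.0], [1.0, -4.5], [1.5, -4.5], [1.5, -5.0], [2.0, -4.5], [2.5, -4.0], [2.5, -4.0], [3.0, -4.0], [3.0, -4.0], [3.5, -3.5], [3.5, -3.5], [3.5, -3.0], [4.0, -3.5], [4.0, -2.5], [4.5, -3.0], [4.0, -3.0], [4.5, -4.0], [5.0, -15.0], [5.0, -4.0], [5.0, -1.5], [5.0, -1.5], [5.0, 0.0], [5.0, 0.0], [4.5, 0.5], [5.0, 1.0], [5.0, 1.5], [4.5, 2.0], [4.5, 2.0], [4.0, 2.5], [4.0, 2.5], [4.0, 3.0], [3.5, 3.5], [3.5, 3.5], [3.0, 3.5], [3.0, 4.0], [2.5, 4.0], [2.5, 4.5], [2.5, 4.0]] [ 4.  24.5]
```

Call:
apply_moves(motion=[[0, 0, 0, 0, 0, -42, 255], [0, 0, 0, 0, 0, -42, 255], [0, 0, 0, 0, 0, -42, 255], [0, 0, 0, 0, 0, -38, 255], [0, 0, 0, 34, -6, 0, 255], [0, 0, 0, 34, -6, 0, 255], [0, 0, 0, 34, -6, 0, 255], [0, 0, 0, 34, -6, 0, 255], [0, 0, 0, 34, -6, 0, 255], [0, 0, 0, 34, -6, 0, 255], [0, 0, 0, 34, -6, 0, 255], [0, 0, 0, 34, -6, 0, 255], [0, 0, 0, 34, -6, 0, 255], [0, 0, 0, 34, -6, 0, 255], [0, 0, 0, 34, -6, 0, 255], [0, 0, 0, 34, -6, 0, 255], [0, 0, 0, 0, 0, 0, 255]])

```text
clock: 10.7
ee_pos: [0.4955, 0.2077, 0.3567]
tcp_rot: [-179.9, -0.0, 86.8]
force: [-0.7, -0.2, -0.9]
grip_width: -0.0
grasp_force: 0.0
```

Run:
```python
from plan import *
e=p(0,25);print(o['qpos'].round(0),o['ee_pos'],'to entry',tool(e-o['ee_pos'][:2]).round(1))
```

```text
[-56.  15.  36.  98.  -9.  70. -22.] [0.49549663 0.20774936 0.35666706] to entry [[-5.6  7.7]]
```

Call:
apply_moves(motion=[[0, 0, 0, -6, 4, 25, 255], [0, 0, 0, 0, 0, 30, 255], [0, 0, 0, 0, 0, 25, 255], [0, 0, 0, 0, 0, 18, 255], [0, 0, 0, 0, 0, 9, 255], [0, 0, 0, 0, 0, 0, 255]])

```text
clock: 11.3
ee_pos: [0.4999, 0.1955, 0.2497]
tcp_rot: [-179.9, 0.1, 86.4]
force: [0.6, -0.0, 0.3]
grip_width: 0.005
grasp_force: 0.0
```

Run:
```python
from plan import *
from h import *
e=p(0,25);print(o['ee_pos'],'to entry',tool(e-o['ee_pos'][:2]).round(1))
im,X=grab('scene');j,X=grab('top')
save('w1.png',np.vstack([cv2.resize(im[110:230,300:460],(400,300)),cv2.resize(j[150:240,220:340],(400,300))]))
```

```text
[0.49989643 0.19554737 0.24971129] to entry [[6.4 2.6]]
```

View pics/w1.png

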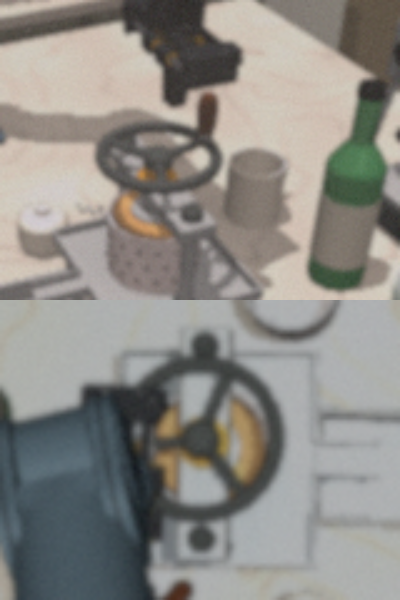

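The fingertip stands behind the grip on its robot side (upper crop: tip at (175,95), grip at (207,115)) and clear of the wheel. I start the turn.

Call:
apply_moves(motion=[[0, 0, 0, 5, 6, 0, 255], [0, 0, 0, 5, 6, 0, 255], [0, 0, 0, 0, 5, 0, 255], [0, 0, 0, 0, 5, 0, 255], [0, 0, 0, 0, 5, 0, 255], [0, 0, 0, 2, 5, 0, 255], [0, 0, 0, 2.5, 4.5, 0, 255], [0, 0, 0, 5, 4.5, 0, 255], [0, 0, 0, 1.5, 5, 0, 255], [0, 0, 0, 0.5, 5, 0, 255], [0, 0, 0, 0, 5, 0, 255], [0, 0, 0, 0, 5, 0, 255], [0, 0, 0, -1, 4.5, 0, 255], [0, 0, 0, -1, 5, 0, 255], [0, 0, 0, -1, 4.5, 0, 255]])

```text
clock: 12.9
ee_pos: [0.5739, 0.2092, 0.2495]
tcp_rot: [-179.6, 0.2, 86.4]
force: [-9.2, -4.5, 1.2]
grip_width: 0.001
grasp_force: 4.3
```

```bash
cat > w.py <<'E'
from plan import *
from h import *
P=o['ee_pos'][:2]
T=np.radians(np.arange(-20,380,1));Q=np.array([p(t) for t in T]);g=float(sys.argv[1])
m=abs(np.degrees(T)-g)<40;i=np.flatnonzero(m)[np.argmin(np.linalg.norm(Q[m]-P,axis=1))]
print('plan angle',np.degrees(T[i]),'offset to path',tool(Q[i]-P).round(1),'qpos',o['qpos'].round(0))
x=actual(P,T[i]);print('contact angle est',x and (np.degrees(x[0]),x[1]))
for n in('scene','top'):
    im,X=grab(n);f=X.reshape(-1,3);c=im.reshape(-1,3).astype(int)
    d=np.linalg.norm(f[:,:2]-C,axis=1)
    k=(f[:,2]>.244)&(f[:,2]<.296)&(d>.045)&(d<.09)&(c[:,0]>c[:,2]*1.25+5)
    if k.sum()>3:
        h=np.median(f[k],0);a=np.degrees(A0-np.arctan2(*(h[:2]-C)[::-1]))%360;print(n,k.sum(),h.round(3),'handle turned',a.round(1))
E
python3 w.py 40
```

```text
plan angle 38.0 offset to path [[ 1.1 -0.1]] qpos [-47.  29.  33.  95. -18.  61. -13.]
contact angle est (np.float64(40.29183118052331), np.float64(18.265018539751576))
scene 78 [0.609 0.192 0.272] handle turned 46.3
```

Call:
apply_moves(motion=[[0, 0, 0, -2, 4.5, 0, 255], [0, 0, 0, -2, 4.5, 0, 255], [0, 0, 0, -2, 4.5, 0, 255], [0, 0, 0, -2.5, 4, 0, 255], [0, 0, 0, -3, 4, 0, 255], [0, 0, 0, -3, 4, 0, 255], [0, 0, 0, -3.5, 3.5, 0, 255], [0, 0, 0, -3.5, 3.5, 0, 255], [0, 0, 0, -3.5, 3, 0, 255], [0, 0, 0, -4, 3, 0, 255], [0, 0, 0, -4, 3, 0, 255], [0, 0, 0, -4.5, 4, 0, 255], [0, 0, 0, -4.5, 4.5, 0, 255], [0, 0, 0, -4.5, 5, 0, 255]])

```text
clock: 14.4
ee_pos: [0.6272, 0.1636, 0.2501]
tcp_rot: [-179.8, -0.2, 86.6]
force: [-3.6, 5.7, -0.3]
grip_width: 0.005
grasp_force: 2.4
```

```bash
python3 w.py 95
```

```text
plan angle 96.00000000000001 offset to path [[-3.6 -2.6]] qpos [-40.  33.  32.  89. -19.  64.  -7.]
contact angle est (np.float64(93.24980258337207), np.float64(5.167208464446471))
scene 111 [0.64  0.136 0.272] handle turned 98.1
top 20 [0.633 0.132 0.283] handle turned 101.5
```

Call:
apply_moves(motion=[[0, 0, 0, -4.5, 5, 0, 255], [0, 0, 0, -5, 5, 0, 255], [0, 0, 0, -5, 4.5, 0, 255], [0, 0, 0, -5, 4, 0, 255], [0, 0, 0, -5, 0.5, 0, 255], [0, 0, 0, -5, 0, 0, 255], [0, 0, 0, -5, -0.5, 0, 255], [0, 0, 0, -4.5, -1, 0, 255], [0, 0, 0, -5, -1.5, 0, 255], [0, 0, 0, -4.5, -2, 0, 255], [0, 0, 0, -4.5, -2, 0, 255], [0, 0, 0, -4, -2.5, 0, 255], [0, 0, 0, -4, -2.5, 0, 255], [0, 0, 0, -4, -3, 0, 255], [0, 0, 0, -3.5, -3.5, 0, 255], [0, 0, 0, -3.5, -3.5, 0, 255]])

```text
clock: 16.1
ee_pos: [0.6221, 0.0908, 0.2513]
tcp_rot: [179.8, -0.1, 86.5]
force: [4.1, 4.1, -0.3]
grip_width: 0.007
grasp_force: 2.4
```

```bash
python3 w.py 160
```

```text
plan angle 157.0 offset to path [[-0.4  0.6]] qpos [-35.  31.  33.  93. -19.  62.  -1.]
contact angle est (np.float64(159.29183118052333), np.float64(5.597616205611011))
scene 58 [0.602 0.075 0.272] handle turned 154.4
```

Call:
apply_moves(motion=[[0, 0, 0, -3, -3.5, 1, 255], [0, 0, 0, -3, -4, 1, 255], [0, 0, 0, -3, -4, 0, 255], [0, 0, 0, -2, -4.5, 0, 255], [0, 0, 0, -3, -4.5, 0, 255], [0, 0, 0, -3, -4.5, 0, 255], [0, 0, 0, -3, -4.5, 0, 255], [0, 0, 0, -3, -5, 0, 255], [0, 0, 0, -1.5, -4.5, 0, 255], [0, 0, 0, -0.5, -5, 0, 255], [0, 0, 0, 0, -5, 0, 255], [0, 0, 0, 0, -5, 0, 255], [0, 0, 0, 0.5, -5, 0, 255], [0, 0, 0, 1, -4.5, 0, 255], [0, 0, 0, 1.5, -4.5, 0, 255], [0, 0, 0, 1.5, -5, 0, 255], [0, 0, 0, 2, -4.5, 0, 255]])

```text
clock: 17.9
ee_pos: [0.5453, 0.0759, 0.2499]
tcp_rot: [179.6, -0.0, 86.4]
force: [8.6, 3.0, -1.7]
grip_width: 0.005
grasp_force: 4.0
```

```bash
python3 w.py 226
```

```text
plan angle 226.0 offset to path [[-2.4 -1.5]] qpos [-40.  23.  35. 105. -15.  57.  -2.]
contact angle est (np.float64(227.83346494441867), np.float64(22.83402888447341))
```

Call:
apply_moves(motion=[[0, 0, 0, 1.5, -4.5, 0, 255], [0, 0, 0, 1.5, -4.5, 0, 255], [0, 0, 0, 3, -4, 0, 255], [0, 0, 0, 3, -4, 0, 255], [0, 0, 0, 3.5, -3.5, 0, 255], [0, 0, 0, 3.5, -3.5, 0, 255], [0, 0, 0, 3.5, -3, 0, 255], [0, 0, 0, 4, -3.5, 0, 255], [0, 0, 0, 4, -2.5, 0, 255], [0, 0, 0, 4.5, -4, 0, 255], [0, 0, 0, 4, -4.5, 0, 255], [0, 0, 0, 4.5, -5, 0, 255]])

```text
clock: 19.2
ee_pos: [0.4992, 0.1161, 0.249]
tcp_rot: [179.9, 0.2, 86.3]
force: [0.6, -5.5, 0.0]
grip_width: 0.004
grasp_force: 2.2
```

```bash
python3 w.py 275
```

```text
plan angle 275.0 offset to path [[2.8 3.9]] qpos [-46.  19.  35. 110. -12.  55. -10.]
contact angle est (np.float64(272.93735193752735), np.float64(5.763352202304094))
scene 15 [0.509 0.135 0.255] handle turned 270.0
```

Call:
apply_moves(motion=[[0, 0, 0, 5, -5, 0, 255], [0, 0, 0, 5, -4.5, 0, 255], [0, 0, 0, 5, -4, 0, 255], [0, 0, 0, 5, -3, 0, 255], [0, 0, 0, 5, 0, 0, 255], [0, 0, 0, 5, 0, 0, 255], [0, 0, 0, 4.5, 0.5, 0, 255], [0, 0, 0, 5, 1, 0, 255], [0, 0, 0, 5, 1.5, 0, 255], [0, 0, 0, 4.5, 2, 0, 255]])

```text
clock: 20.3
ee_pos: [0.4905, 0.1657, 0.2487]
tcp_rot: [180.0, 0.2, 86.3]
force: [1.3, -6.8, 0.3]
grip_width: 0.001
grasp_force: 3.1
```

```bash
python3 w.py 315
```

```text
plan angle 314.0 offset to path [[ 1.4 -3.7]] qpos [-51.  19.  34. 109. -12.  56. -15.]
contact angle est (np.float64(316.52101429857345), np.float64(23.719520375869394))
scene 49 [0.522 0.18  0.266] handle turned 318.9
```

Call:
apply_moves(motion=[[0, 0, 0, 5, 1, 0, 255], [0, 0, 0, 4, 2, 0, 255], [0, 0, 0, 4, 2, 0, 255], [0, 0, 0, 4, 2.5, 0, 255], [0, 0, 0, 3.5, 3.5, 0, 255], [0, 0, 0, 3.5, 3.5, 0, 255], [0, 0, 0, 0, 0, 0, 255]])

```text
clock: 21.1
ee_pos: [0.505, 0.1911, 0.248]
tcp_rot: [-179.8, 0.1, 86.4]
force: [-2.8, -1.6, -0.4]
grip_width: 0.003
grasp_force: 1.3
```

```bash
python3 w.py 340
python3 - <<'E'
from h import *
im,X=grab('scene');j,Y=grab('top')
S=np.load('scene.npz')
f=lambda a:cv2.resize(a[120:220,320:440],(480,400))
save('w5.png',np.hstack([f(S['im']),f(im)])[:, 100:900])
E
```

```text
plan angle 339.0 offset to path [[0.1 0.5]] qpos [-51.  22.  33. 106. -14.  57. -16.]
contact angle est (np.float64(340.3750987083119), np.float64(11.174313187683133))
scene 51 [0.542 0.196 0.267] handle turned 344.7
```

View pics/w5.png

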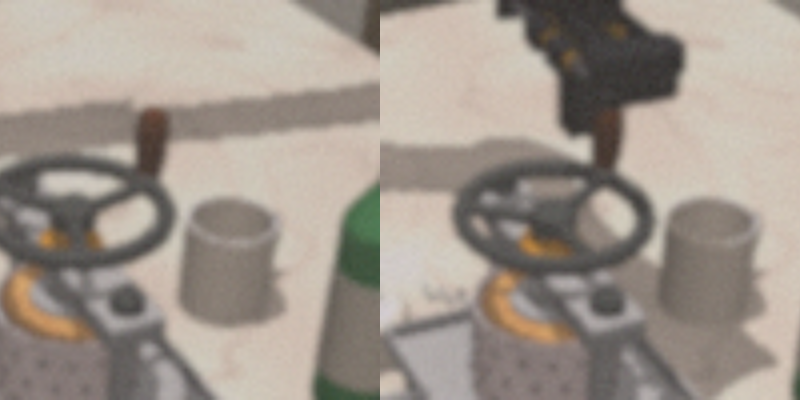

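The right crop shows the grip at (607,140) still about 20° short of its starting place, with the finger behind it. By the same measure the scene view read about 6° high at the start, so I trust 340°.

Call:
apply_moves(motion=[[0, 0, 0, 3, 3.5, 0, 255], [0, 0, 0, 3, 4, 0, 255], [0, 0, 0, 2.5, 4, 0, 255], [0, 0, 0, 2, 4, 0, 255], [0, 0, 0, 1.5, 3, 0, 255], [0, 0, 0, 0, 0, 0, 255], [0, 0, 0, 0, 0, 0, 255], [0, 0, 0, -2, -6, 0, 255], [0, 0, 0, -5, -15, 0, 255], [0, 0, 0, -5, -25, 0, 255], [0, 0, 0, 0, -30, 0, 255], [0, 0, 0, 0, 0, -30, 255], [0, 0, 0, 0, 0, -40, 255], [0, 0, 0, 40, -30, -10, 255], [0, 0, 0, 40, -20, 0, 255], [0, 0, 0, 40, 0, 0, 255], [0, 0, 0, 40, 0, 0, 255], [0, 0, 0, 40, 0, 0, 255], [0, 0, 0, 0, 0, 0, 255]])

```text
clock: 23.2
ee_pos: [0.41, 0.4036, 0.3285]
tcp_rot: [179.9, -0.2, 86.9]
force: [-0.9, 0.2, -0.1]
grip_width: 0.004
grasp_force: 0.0
```

```bash
python3 w.py 350
python3 - <<'E'
from h import *
from plan import C,A0
D={}
for n in('scene','top'):
    im,X=grab(n);Z=np.load(n+'.npz')
    for k,(i,Y) in dict(start=(Z['im'],Z['X']),now=(im,X)).items():
        f=Y.reshape(-1,3);c=i.reshape(-1,3).astype(int);d=np.linalg.norm(f[:,:2]-C,axis=1)
        s=(f[:,2]>.244)&(f[:,2]<.296)&(d>.045)&(d<.09)&(c[:,0]>c[:,2]*1.25+5)
        h=f[s].mean(0);print(n,k,s.sum(),h.round(4),np.degrees(np.arctan2(h[1]-C[1],h[0]-C[0])).round(1))
    if n=='top': save('t6.png',np.hstack([cv2.resize(a[140:250,230:350],(400,366)) for a in(Z['im'],im)]))
E
python3 pan.py
```

```text
plan angle 352.0 offset to path [[-197.6  119.8]] qpos [-70.  20.  28.  95. -10.  67. -43.]
contact angle est (np.float64(335.04044926412763), np.float64(92.2512158668314))
scene 72 [0.561 0.203 0.268] handle turned 2.9
top 46 [0.551 0.204 0.28 ] handle turned 354.6
scene start 78 [0.564  0.2035 0.2725] 89.3
scene now 70 [0.5608 0.2025 0.2675] 92.2
top start 44 [0.5557 0.2043 0.2836] 96.7
top now 47 [0.5525 0.2043 0.2795] 99.5
((516.5598754882812, -31.28887176513672), (152.20217895507812, 188.88917541503906), 86.93130493164062) 257 [0.61258268 0.04960785 0.0456809 ] [ 0.42569244 -0.11000597  0.02034886]
```

View pics/t6.png

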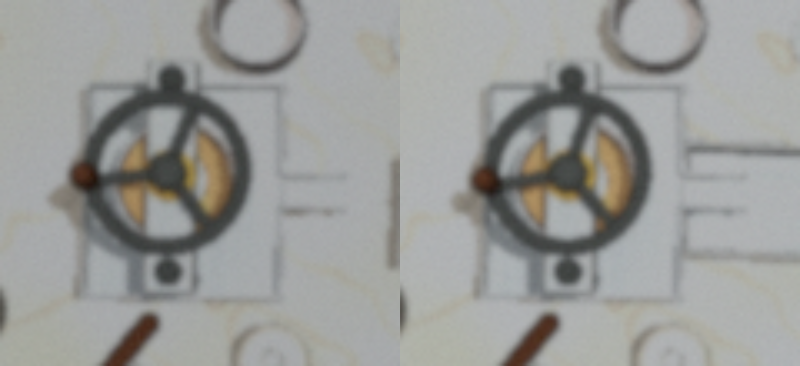

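The two views agree that the grip is back within about 3° of its start: left crop (84,175), right crop (485,179). It has sunk about 4 mm. The pan is still under the spout, the other things have not moved, and the arm is clear, so I hand in.

```bash
python3 -c "
from bench import manip
print(manip.hand_in())"
```

```text
the job is handed in; nothing more can be done
None
```

I pushed the pan under the spout and turned the wheel one full turn clockwise, its handle stopping about 3° short of its start (11° allowed). I handed the job in at about 23 s with the arm clear; no verdict was returned.

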